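Put the short bottle away in the push-latch drawer

ROBOT

A 6-joint arm with a two-finger parallel gripper is mounted at the origin on a cart in front of the work surface, level with it; the furniture and walls round the work are solid. World frame = base frame: x ahead of the robot, y to its left, z up, the work surface at z = 0. Lengths are in m, angles in rad, forces in N, time in s.
With the tool pointing down it reaches from about 0.325 to 0.875 m from the base axis. Payload 4.4 kg.
Tool frame: the origin (TCP) lies between the finger pads; the fingertips stand 25 mm ahead of it and the grasp point (between the pads) lies 6 mm ahead of it; z points along the fingers, x is the direction in which the jaws open and shut, and the axes are right-handed (so a half turn about z gives the same grasp; the last joint's range is limited). The gripper opens to 85 mm and grips with 20 to 120 N. Pads are 22 mm wide; open, the fingers measure 114 mm over their backs; the gripper's body (76 mm by 85 mm) begins 54 mm behind the grasp point. The pads swing forward as they close: fully open they stand 13 mm farther back than shut.
Start: joints at [1.119, 0.207, 1.542, -0, 1.393, -0.15], TCP at [0.17, 0.549, 0.218] pointing down, gripper open.
Joint ranges: [-2.73, 2.73], [-0.86, 2.22], [0.23, 2.46], [-1.11, 4.25], [0.08, 2.63], [-2.82, 2.82]. Speed limits (rad/s): [2.79, 2.79, 3.14, 3.14, 3.14, 3.14].

INTERFACE

Orientations are given as a 3x3 rotation matrix whose columns are the frame's x, y, z axes.
In Python, from rig import env, optics gives the robot as it stands.
- The arm moves only by the shell command python3 -m handwheel 'ROWS' [OPENING] [FORCE]. ROWS is JSON, a list of rows, each an object of numbers: "dx", "dy", "dz": the shift along the tool's x, y, z in m; "rx", "ry", "rz": the turn, a rotation vector about the tool's x, y, z in degrees. A call has 1 to 20 rows; each row is the pose to reach, as a shift and turn from the pose commanded when the call began, along the tool's axes at that moment; what a row does not reach only later rows make up. A row lasts 1/8 s, in which the tool goes at most 62.5 mm and 10.7 degrees, less where a joint would pass 70% of its speed; a pose out of reach is approached as far as the arm can. A call with a gripper value outside its range is refused whole. OPENING is the closure, from 0 (fully open) to 1 (shut), set as the call begins (- or left out, the last holds). The fingers move at their own pace and stop on an object; FORCE is the grip in N (left out, the last holds). Time passes only in rows, so rows that repeat a pose let the fingers close. It gives the time, the measured TCP pose, the force and the opening at its end, in the units of the state.
- env.sense(): the state, without advancing time (a new reading comes with each control period).
- optics.grab_frame(name): name is "side" or "top" or "wrist"; returns a dict with "pixels" (480x640x3 uint8, blue, green, red), "mtx" (3x3 intrinsics, pixels), "xyz" and "rotation" of the camera in the world. Camera axes: x right, y down, z forward; pixel columns grow to the right and rows downward; lengths in m; the calibration is good to about 2 mm. A picture is of the moment at which its call begins. There is no depth.
- env.finish_job(): hands the job in, once; it reports no verdict.
Trained networks look in a picture, given as the dict that the camera call returned (one of the last four; its "shot" number tells which), for a name from the list of things; names that differ only in an ending like _2 or _b are one class to them, and where a whole thing is asked for, a point or a joint stands for the part that bears it (a point fixed in the world has none). Each returns a list of dicts, best first, with "conf" (0 to 1); they miss things now and then, are a little off and sometimes report something else, mostly with a low value. They report only what shows in the picture. A call takes as long as a camera call. They do not tell look-alikes from the thing itself.
- optics.find_in(picture, query): "centre" ([column, row] in pixels, amid what is visible of it).
- optics.tip_of(picture, query): "centre" ([column, row] in pixels: a listed point, or the origin of a listed thing).
The state is a dict: "time": time; "joint_pos": joint angles; "joint_vel": joint speeds; "joint_torque": joint torques, N m; "tcp_pos": TCP position; "orientation": TCP orientation; "ft_force": force on the tool from outside, world axes, zero at the start; "ft_torque": the same for the moment, N m; "finger_gap": opening from 0.0 (shut) to 1.0 (fully open).
Only numpy, scipy, OpenCV 4.12 (cv2) and the standard library are available. Lean on these libraries where they do the work, as an engineer would, in place of code of your own. Each camera call takes 0.05 s, during which the arm holds its last target. There are 200 camera calls.

TASK

Press the release plate on top of the small white cabinet and let its drawer spring out by itself, with nothing touching it. Stand the short white bottle upright in the open drawer (set it down, do not drop it), then push the drawer fully home so that the latch catches and it stays shut. Do not disturb the tall bottle.

Things in the scene. Friction and masses are not known exactly. Their poses are not given: they have to be found in the camera images.
- cabinet: White storage cabinet fixed on the worktop, 180 mm deep (its x), 200 mm wide (its y), 120 mm high. Origin: centre of its underside; its -x side is the open front where the drawer comes out, towards the robot; z up. Its place and yaw vary.
- release (a joint): Travel of the release plate, m: 0 = up, 0.009 = fully down. It is pressed straight down; a spring takes about 2.5 N to start it and 5 N fully down, and lifts it again. The catch lets the drawer go from about 0.006. It also dips and rises again by itself as the drawer is pushed home over the catch.
- release_top (a point): Centre of the top face of the ribbed steel release plate, 44 mm (cabinet x) by 62 mm (cabinet y), on top of the cabinet; 130 mm above the worktop when up, inside a low grey bezel (top 124 mm). Axes as the cabinet's.
- drawer (a joint): How far the drawer is out, m, along the cabinet's -x: about 0 = shut and latched, 0.12 = fully out (where the spring drives it, in about 1 s, once released). It can be pushed 5 mm past shut to -0.005, where it stops hard; the catch engages at about 0, so push it up to this stop and let go. The spring pushes outwards with about 2 N when out and 4 N when shut; the catch adds some 4 N near the end of the push.
- drawer_floor (a point): Centre of the drawer's inner floor (moves with the drawer), 18 mm above the worktop; axes as the cabinet's. The drawer is inside 114 mm long (x: front panel's back face 60 mm to -x of this point, rear wall 57 mm to +x), 168 mm wide, with side and rear walls 38 mm above the floor; the grey front panel rises 84 mm above the floor. Under the cabinet's top there is 86 mm of height above the floor.
- drawer_front (a point): Middle of the top edge of the outer (-x) face of the drawer's plain grey front panel (no handle), 102 mm above the worktop; moves with the drawer. The panel is 10 mm thick, 196 mm wide, 90 mm high. Axes as the cabinet's: push along +x to shut.
- short_bottle: The shorter of two white reagent bottles: round, 48 mm across, 75 mm high with its cap (body 67 mm high, cap 31 mm across), under 0.1 kg. Origin: centre of its underside; z up. It stands on the worktop to the left or right of the cabinet, in either of two places swapped with the tall bottle.
- tall_bottle: The taller white reagent bottle, 54 mm across, 105 mm high; stays where it is. Origin: centre of its underside.
Things that resemble listed ones, but are neither listed nor needed, are in the scene too. Leave any blue or pink look-alike of the short_bottle alone.

How it is judged:
On the way, in this order (a step that is already met when the one before it is completed fails the run):
1. the drawer has sprung out (value of joint drawer above 0.105 m), for 0.2 s.
2. the short bottle stands upright and released in the open drawer (x of short_bottle in the frame of drawer_floor between -0.04 and 0.04 m and y of short_bottle in the frame of drawer_floor between -0.065 and 0.065 m and z of short_bottle in the frame of drawer_floor between -0.006 and 0.006 m and angle between short_bottle's own z axis and vertical below 0.12 rad and value of joint drawer above 0.08 m and contact force between short_bottle and the fingers below 0.2 N and linear speed of short_bottle below 0.03 m/s), for 0.2 s.
At the end, for the whole second after the job is handed in: The drawer is shut and latched (out by less than 6 mm, release plate up to within 2.5 mm), with the short bottle standing upright (within 0.12 rad) and still on the drawer's floor, its centre within 40 mm (x) and 65 mm (y) of the floor's centre (x of short_bottle in the frame of drawer_floor between -0.04 and 0.04 m and y of short_bottle in the frame of drawer_floor between -0.065 and 0.065 m and z of short_bottle in the frame of drawer_floor between -0.006 and 0.006 m and angle between short_bottle's own z axis and vertical below 0.12 rad and value of joint drawer below 0.006 m and value of joint release below 0.0025 m and linear speed of short_bottle below 0.02 m/s); the robot touches nothing.
It fails at once if the robot touches the drawer (over 1.5 N) while it springs out, before the bottle is put in (value of joint drawer between 0.01 and 0.1 m and velocity of joint drawer above 0.03 m/s and distance between short_bottle and drawer_floor above 0.12 m and (contact force between drawer and the fingers above 1.5 N or contact force between drawer and the arm above 1.5 N)).
It fails at once if the short bottle is tipped by more than 0.6 rad (angle between short_bottle's own z axis and vertical above 0.6 rad).
It fails at once if the short bottle is dropped from more than about 25 mm (contact force between short_bottle and anything else below 0.05 N and linear speed of short_bottle above 0.7 m/s).
It fails at once if the tall bottle is moved by more than 30 mm (distance of tall_bottle from where it was at the start of the episode above 0.03 m).
It also fails if it takes over 72 s, if anything falls off the work surface, if the arm or the gripper's body presses on something with over 40 N, if the wrist force passes 120 N, or if a joint passes its speed limit or range.

## Working session

There is one attempt and no reset: what is moved stays moved. The work goes in short steps, Python scripts to look and compute and a shell command to move; the robot and the scene stay as the last step left them, time stands still between calls to the robot, and variables do not carry over. Pictures are saved under pics/ and viewed, about 8 in all and at most 12, crops included, and the job is handed in when it is done.

```bash
mkdir -p pics
cat > h.py <<'E'
import numpy as np, cv2
from rig import env, optics
def ray(f,p):
    K=np.array(f["mtx"]);R=np.array(f["rotation"]);d=R@np.linalg.solve(K,[p[0],p[1],1]);return np.array(f["xyz"]),d
def onz(f,p,z):
    o,d=ray(f,p);return o+d*(z-o[2])/d[2]
def proj(f,P):
    K=np.array(f["mtx"]);R=np.array(f["rotation"]);c=K@(R.T@(np.array(P)-np.array(f["xyz"])));return c[:2]/c[2]
E
python3 - <<'E'
from h import *
Z=dict(release_top=.13,drawer_front=.102,short_bottle=0,tall_bottle=0,cabinet=0)
for n in("top","side"):
    f=optics.grab_frame(n);cv2.imwrite(f"pics/{n}0.png",f["pixels"]);print(n,np.round(f["xyz"],3))
    for q,z in Z.items():
        for r in optics.tip_of(f,q)[:4]: print(q,np.round(r["centre"],0),round(r["conf"],2),np.round(onz(f,r["centre"],z),3))
s=env.sense();print(s["time"],s["tcp_pos"],np.round(s["orientation"],3))
E
```

```text
top [ 0.483 -0.024  1.257]
release_top [318. 199.] 0.8 [ 0.691 -0.036  0.13 ]
drawer_front [326. 234.] 0.79 [ 0.602 -0.059  0.102]
short_bottle [422. 242.] 0.82 [ 0.593 -0.34   0.   ]
short_bottle [457. 288.] 0.66 [ 0.461 -0.44   0.   ]
short_bottle [426. 270.] 0.52 [ 0.511 -0.351  0.   ]
short_bottle [390. 272.] 0.5 [ 0.506 -0.249  0.   ]
tall_bottle [201. 257.] 0.69 [0.541 0.295 0.   ]
cabinet [316. 202.] 0.82 [ 0.705 -0.033  0.   ]
side [ 0.215 -0.808  1.517]
release_top [375. 255.] 0.35 [ 0.661 -0.11   0.13 ]
drawer_front [345. 249.] 0.65 [ 0.608 -0.046  0.102]
short_bottle [339. 348.] 0.96 [ 0.49  -0.253  0.   ]
short_bottle [358. 375.] 0.94 [ 0.502 -0.341  0.   ]
short_bottle [362. 411.] 0.92 [ 0.469 -0.427  0.   ]
short_bottle [390. 361.] 0.64 [ 0.594 -0.342  0.   ]
tall_bottle [273. 185.] 0.63 [ 0.539  0.31  -0.   ]
cabinet [375. 256.] 0.65 [ 0.703 -0.046  0.   ]
0.6 [0.17037289 0.5491873  0.21850256] [[ 0.296  0.955  0.   ]
 [ 0.955 -0.296  0.   ]
 [ 0.    -0.    -1.   ]]
```

Run:
```python
import cv2,numpy as np
a=cv2.imread("pics/top0.png");b=cv2.imread("pics/side0.png")
A=cv2.resize(a[150:330,170:490],(800,450),interpolation=cv2.INTER_CUBIC)
cv2.imwrite("pics/a1.png",A);cv2.imwrite("pics/b1.png",cv2.resize(b[150:450,220:540],(640,600),interpolation=cv2.INTER_CUBIC))
```

```text
(no output)
```

View pics/a1.png

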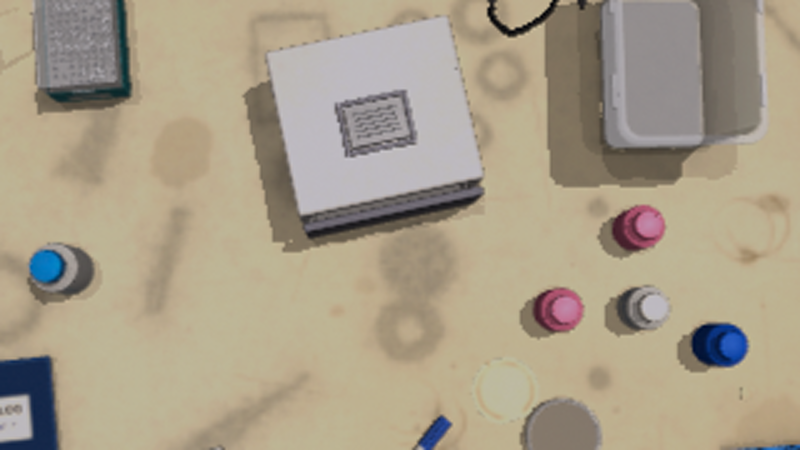

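View pics/b1.png

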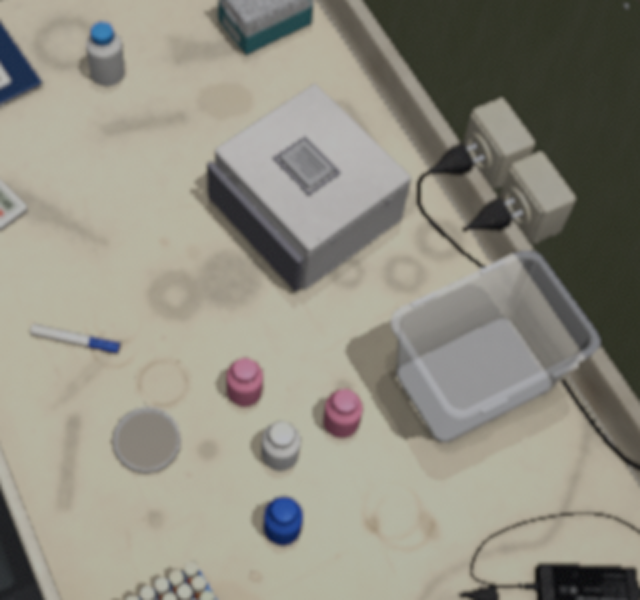

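The top crop shows the cabinet at (375,123), rotated slightly. The short-bottle candidates in full top-image pixels are pink (426,242), pink (394,274), white (428,273) and blue (458,288). The white one at (428,273), world about (0.503, -0.345), fits the description. The tall bottle, with a blue cap, is on the left at (195,256).

Run:
```python
from h import *
f=optics.grab_frame("top")
c=[np.array(p)/2.5+[170,150] for p in((267,52),(447,16),(482,180),(300,215))]
W=[onz(f,p,.12) for p in c]; BL,BR,FR,FL=W
print(np.round(W,3)); 
for v in (BL-FL,BR-FR): print(np.degrees(np.arctan2(v[1],v[0])),np.linalg.norm(v))
for v in (BL-BR,FL-FR): print(np.degrees(np.arctan2(-v[0],v[1])),np.linalg.norm(v))
print("centre",sum(W)/4)
s=env.sense();R=np.array(s["orientation"]);t=np.array(s["tcp_pos"])
rel=(sum(W)/4);
for P in ([0.69,-.036,.2],):
    print("shift",np.round(R.T@(np.array(P)-t),3))
print("tool x heading",np.degrees(np.arctan2(R[1,0],R[0,0])))
```

```text
[[ 0.765  0.072  0.12 ]
 [ 0.807 -0.118  0.12 ]
 [ 0.633 -0.156  0.12 ]
 [ 0.593  0.034  0.12 ]]
12.442577391022695 0.176565461752197
12.240610828382337 0.17889573420241167
12.465538603095682 0.194581224902942
11.777575687814732 0.19396367071992776
centre [ 0.6995469  -0.04158777  0.12      ]
shift [-0.405  0.67   0.018]
tool x heading 72.76448202709156
```

```bash
python3 -m handwheel '[{"dx":-0.405,"dy":0.67,"dz":0.02,"rz":-29.4},{"dx":-0.405,"dy":0.67,"dz":0.02,"rz":-29.4},{"dx":-0.405,"dy":0.67,"dz":0.02,"rz":-29.4},{"dx":-0.405,"dy":0.67,"dz":0.02,"rz":-29.4},{"dx":-0.405,"dy":0.67,"dz":0.02,"rz":-29.4},{"dx":-0.405,"dy":0.67,"dz":0.02,"rz":-29.4},{"dx":-0.405,"dy":0.67,"dz":0.02,"rz":-29.4},{"dx":-0.405,"dy":0.67,"dz":0.02,"rz":-29.4},{"dx":-0.405,"dy":0.67,"dz":0.02,"rz":-29.4},{"dx":-0.405,"dy":0.67,"dz":0.02,"rz":-29.4},{"dx":-0.405,"dy":0.67,"dz":0.02,"rz":-29.4},{"dx":-0.405,"dy":0.67,"dz":0.02,"rz":-29.4},{"dx":-0.405,"dy":0.67,"dz":0.02,"rz":-29.4},{"dx":-0.405,"dy":0.67,"dz":0.02,"rz":-29.4},{"dx":-0.405,"dy":0.67,"dz":0.02,"rz":-29.4},{"dx":-0.405,"dy":0.67,"dz":0.02,"rz":-29.4},{"dx":-0.405,"dy":0.67,"dz":0.02,"rz":-29.4}]' 1
python3 - <<'E'
from h import *
f=optics.grab_frame("wrist");cv2.imwrite("pics/w1.png",f["pixels"])
for r in optics.tip_of(f,"release_top")[:2]: print(np.round(r["centre"],0),round(r["conf"],2),np.round(onz(f,r["centre"],.13),4))
s=env.sense();print(s["time"],s["tcp_pos"],np.round(s["orientation"],3),np.round(f["xyz"],3))
E
```

```text
0.75 [0.17041236 0.5491917  0.21851426] [[ 0.296  0.955  0.   ]
 [ 0.955 -0.296  0.   ]
 [ 0.     0.    -1.   ]] [0.106 0.569 0.375]validation failed for argument at $[0]...
```

View pics/w1.png

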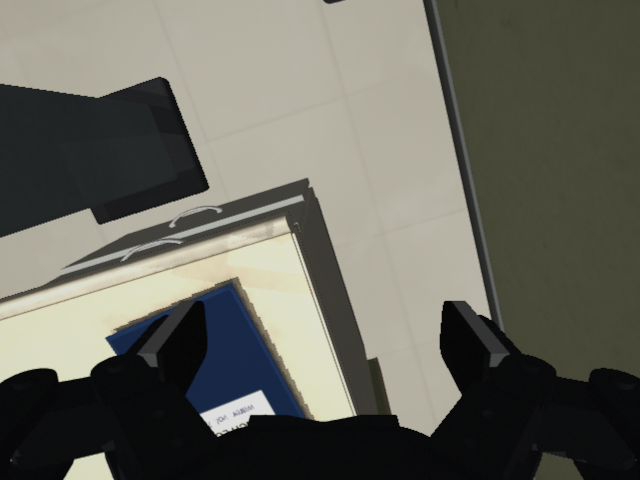

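The wrist picture shows the unmoved start view, since the call was refused. Each row probably needs all six keys.

```bash
python3 -m handwheel '[{"dx":-0.02,"dy":0.05,"dz":0,"rx":0,"ry":0,"rz":-5},{"dx":-0.04,"dy":0.09,"dz":0,"rx":0,"ry":0,"rz":-10}]' 1; python3 -m handwheel --help | head -20
```

```text
time: 1.0
tcp_pos: [0.2453, 0.4837, 0.2185]
orientation: [[0.122, 0.993, 0.001], [0.993, -0.122, 0.0], [0.0, 0.001, -1.0]]
ft_force: [0.0, 0.0, 0.4]
finger_gap: 0.602invalid input: not JSON, or not a number
```

```bash
python3 -m handwheel '[{"dx":-0.46,"dy":0.507,"dz":0,"rx":0,"ry":0,"rz":-19.4},{"dx":-0.46,"dy":0.507,"dz":0,"rx":0,"ry":0,"rz":-19.4},{"dx":-0.46,"dy":0.507,"dz":0,"rx":0,"ry":0,"rz":-19.4},{"dx":-0.46,"dy":0.507,"dz":0,"rx":0,"ry":0,"rz":-19.4},{"dx":-0.46,"dy":0.507,"dz":0,"rx":0,"ry":0,"rz":-19.4},{"dx":-0.46,"dy":0.507,"dz":0,"rx":0,"ry":0,"rz":-19.4},{"dx":-0.46,"dy":0.507,"dz":0,"rx":0,"ry":0,"rz":-19.4},{"dx":-0.46,"dy":0.507,"dz":0,"rx":0,"ry":0,"rz":-19.4},{"dx":-0.46,"dy":0.507,"dz":0,"rx":0,"ry":0,"rz":-19.4},{"dx":-0.46,"dy":0.507,"dz":0,"rx":0,"ry":0,"rz":-19.4},{"dx":-0.46,"dy":0.507,"dz":0,"rx":0,"ry":0,"rz":-19.4},{"dx":-0.46,"dy":0.507,"dz":0,"rx":0,"ry":0,"rz":-19.4},{"dx":-0.46,"dy":0.507,"dz":0,"rx":0,"ry":0,"rz":-19.4},{"dx":-0.46,"dy":0.507,"dz":0,"rx":0,"ry":0,"rz":-19.4}]' 1
python3 - <<'E'
from h import *
f=optics.grab_frame("wrist");cv2.imwrite("pics/w2.png",f["pixels"])
for r in optics.tip_of(f,"release_top")[:2]: print(np.round(r["centre"],0),round(r["conf"],2),np.round(onz(f,r["centre"],.13),4))
s=env.sense();print(s["time"],s["tcp_pos"],np.round(s["orientation"],3),np.round(f["xyz"],3),s["ft_force"])
E
```

```text
time: 2.75
tcp_pos: [0.6888, -0.0343, 0.2186]
orientation: [[-0.212, 0.977, -0.0], [0.977, 0.212, 0.001], [0.001, -0.0, -1.0]]
ft_force: [-0.8, -0.2, 0.6]
finger_gap: 0.004
[308. 246.] 0.77 [ 0.696  -0.0426  0.13  ]
2.85 [ 0.68890376 -0.03415961  0.2190281 ] [[-0.213  0.977  0.   ]
 [ 0.977  0.213  0.   ]
 [ 0.     0.    -1.   ]] [ 0.623 -0.049  0.375] [-0.09495582 -0.12506277 -0.17115058]
```

View pics/w2.png

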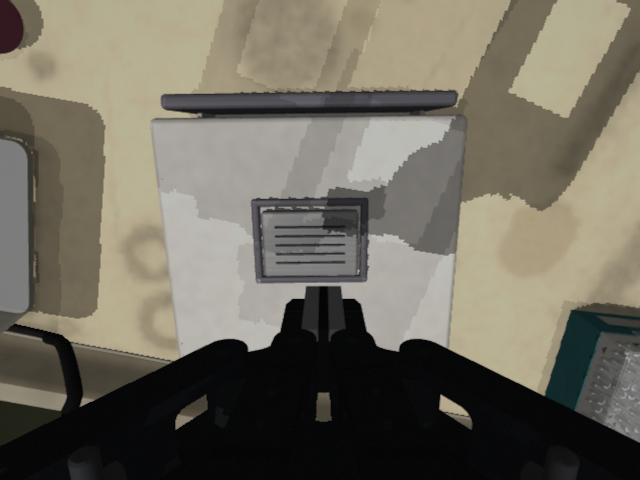

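The picture shows the plate at (308,246), square to the tool, and the shut drawer front along the top edge. I'll press straight down.

```bash
python3 -m handwheel '[{"dx":-0.008,"dy":0.006,"dz":0.03,"rx":0,"ry":0,"rz":0},{"dx":-0.008,"dy":0.006,"dz":0.055,"rx":0,"ry":0,"rz":0},{"dx":-0.008,"dy":0.006,"dz":0.062,"rx":0,"ry":0,"rz":0},{"dx":-0.008,"dy":0.006,"dz":0.067,"rx":0,"ry":0,"rz":0},{"dx":-0.008,"dy":0.006,"dz":0.0695,"rx":0,"ry":0,"rz":0},{"dx":-0.008,"dy":0.006,"dz":0.0715,"rx":0,"ry":0,"rz":0},{"dx":-0.008,"dy":0.006,"dz":0.0715,"rx":0,"ry":0,"rz":0},{"dx":-0.008,"dy":0.006,"dz":0.0715,"rx":0,"ry":0,"rz":0}]' 1
python3 - <<'E'
from h import *
f=optics.grab_frame("top");cv2.imwrite("pics/t2.png",f["pixels"])
for r in optics.tip_of(f,"drawer_front")[:2]: print(np.round(r["centre"],0),round(r["conf"],2),np.round(onz(f,r["centre"],.102),4))
E
```

```text
time: 3.85
tcp_pos: [0.6973, -0.0425, 0.1474]
orientation: [[-0.211, 0.978, 0.001], [0.978, 0.211, -0.0], [-0.0, 0.001, -1.0]]
ft_force: [0.5, 0.6, 0.3]
finger_gap: -0.0
```

Run:
```python
from h import *
f=optics.grab_frame("wrist");g=optics.grab_frame("side")
b=cv2.resize(g["pixels"][180:380,260:480],(528,480),interpolation=cv2.INTER_CUBIC)
cv2.imwrite("pics/w3.png",cv2.resize(np.hstack([f["pixels"][:,100:540],b]),(800,397)))
for n,h in(("w",f),("s",g)):
  for r in optics.tip_of(h,"drawer_front")[:2]: print(n,np.round(r["centre"],0),round(r["conf"],2),np.round(onz(h,r["centre"],.102),4))
print(env.sense()["ft_force"],env.sense()["tcp_pos"])
```

```text
w [319.  60.] 0.69 [ 0.6006 -0.0653  0.102 ]
w [324. 274.] 0.35 [ 0.7049 -0.0402  0.102 ]
s [348. 251.] 0.79 [ 0.6112 -0.0548  0.102 ]
[ 0.07521321 -0.44331444 -0.27226725] [ 0.69708032 -0.04248307  0.14699515]
```

View pics/w3.png

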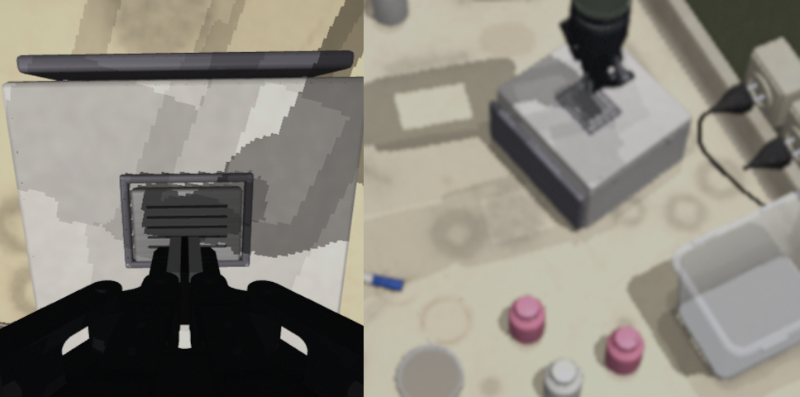

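The drawer is still shut and there is no contact force. I'll check where the fingertips lie relative to the plate.

Run:
```python
from h import *
f=optics.grab_frame("wrist")
s=env.sense();t=np.array(s["tcp_pos"]);R=np.array(s["orientation"])
for z in (0.,.012,.025): print(z,np.round(proj(f,t+R[:,2]*z)))
for r in optics.tip_of(f,"release_top")[:2]: print(np.round(r["centre"],0),round(r["conf"],2),np.round(onz(f,r["centre"],.13),4))
cv2.imwrite("pics/w4.png",cv2.resize(f["pixels"][190:350,220:440],(770,560),interpolation=cv2.INTER_CUBIC))
```

```text
0.0 [323. 293.]
0.012 [323. 283.]
0.025 [323. 273.]
[326. 276.] 0.96 [ 0.6953 -0.0415  0.13  ]
```

View pics/w4.png

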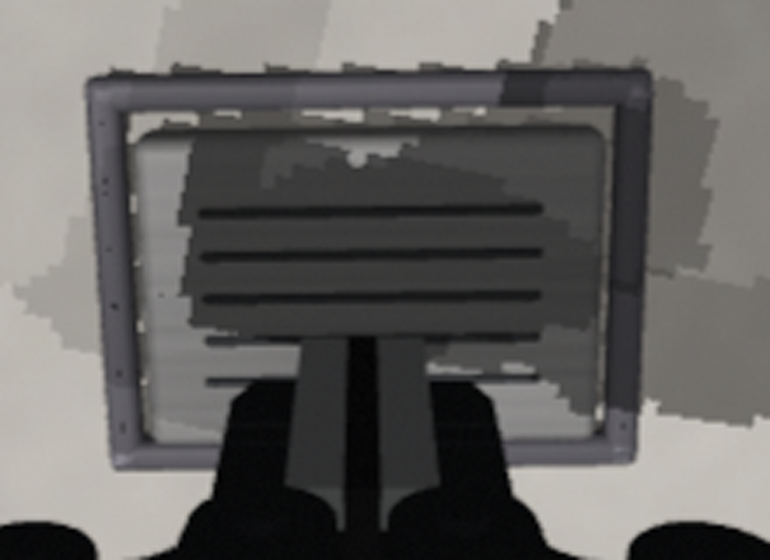

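The fingertips are over the plate with a visible gap below them, so they are shorter than stated when shut. I'll go lower while watching the force.

```bash
python3 -m handwheel '[{"dx":0,"dy":0,"dz":0.003,"rx":0,"ry":0,"rz":0},{"dx":0,"dy":0,"dz":0.005,"rx":0,"ry":0,"rz":0},{"dx":0,"dy":0,"dz":0.005,"rx":0,"ry":0,"rz":0}]' 1 | grep -E "time|tcp|force"
python3 -m handwheel '[{"dx":0,"dy":0,"dz":0.003,"rx":0,"ry":0,"rz":0},{"dx":0,"dy":0,"dz":0.005,"rx":0,"ry":0,"rz":0},{"dx":0,"dy":0,"dz":0.005,"rx":0,"ry":0,"rz":0}]' 1 | grep -E "time|tcp|force"
```

```text
time: 4.62
tcp_pos: [0.6968, -0.0424, 0.1415]
ft_force: [0.3, 0.7, 0.1]
time: 5.0
tcp_pos: [0.6968, -0.0424, 0.1366]
ft_force: [-0.3, 0.3, -0.0]
```

```bash
python3 -m handwheel '[{"dx":0,"dy":0,"dz":0.002,"rx":0,"ry":0,"rz":0},{"dx":0,"dy":0,"dz":0.003,"rx":0,"ry":0,"rz":0},{"dx":0,"dy":0,"dz":0.003,"rx":0,"ry":0,"rz":0}]' 1 | grep -E "time|tcp|force"
python3 - <<'E'
from h import *
f=optics.grab_frame("wrist")
for q in("release_top","drawer_front"):
  for r in optics.tip_of(f,q)[:2]: print(np.round(r["centre"],0),round(r["conf"],2))
cv2.imwrite("pics/w5.png",cv2.resize(f["pixels"][140:380,180:480],(750,600),interpolation=cv2.INTER_CUBIC))
E
```

```text
time: 5.38
tcp_pos: [0.697, -0.0424, 0.1338]
ft_force: [-0.4, -0.4, -0.5]
[323. 286.] 0.91
[319.  56.] 0.7
```

View pics/w5.png

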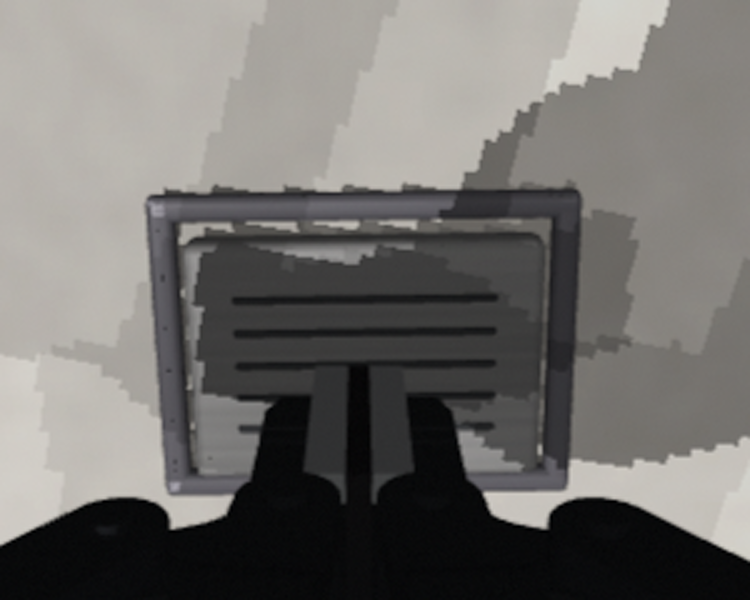

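Run:
```python
from h import *
f=optics.grab_frame("wrist");s=env.sense();t=np.array(s["tcp_pos"]);R=np.array(s["orientation"])
for y in(-.011,0,.011):
  print(y,[(z,int(proj(f,t+R@[0,y,z])[1])) for z in(-.02,-.01,0,.01,.025)])
print(np.round(R.T@(np.array(f["xyz"])-t),3),np.round(R.T@np.array(f["rotation"]),2))
# bezel outer corners in image -> width at z=.124
c=[np.array(p)/2.5+[180,140] for p in((150,197),(580,192),(567,488),(170,492))]
W=np.array([onz(f,p,.124) for p in c]);print(np.round(W,4),np.linalg.norm(W[0]-W[1]),np.linalg.norm(W[2]-W[3]),np.linalg.norm(W[1]-W[2]))
c=[np.array(p)/2.5+[180,140] for p in((187,240),(542,237))]
for z in(.12,.13,.14):W=np.array([onz(f,p,z) for p in c]);print(z,np.linalg.norm(W[0]-W[1]))
```

```text
-0.011 [(-0.02, 287), (-0.01, 278), (0, 269), (0.01, 261), (0.025, 251)]
0 [(-0.02, 314), (-0.01, 303), (0, 293), (0.01, 284), (0.025, 273)]
0.011 [(-0.02, 340), (-0.01, 328), (0, 316), (0.01, 306), (0.025, 293)]
[-0.    -0.068 -0.156] [[ 1.    0.    0.  ]
 [-0.    0.96  0.27]
 [-0.   -0.27  0.96]]
[[ 0.6749 -0.084   0.124 ]
 [ 0.6582 -0.0115  0.124 ]
 [ 0.7138  0.0016  0.124 ]
 [ 0.7304 -0.0714  0.124 ]] 0.07441874733472151 0.07489440185851536 0.05705065241075316
0.12 0.06369985928731874
0.13 0.059956066120920325
0.14 0.056212272954521886
```

Still no clear contact force, so I'll continue down in small steps.

```bash
for i in 1; do python3 -m handwheel '[{"dx":0,"dy":0,"dz":0.002,"rx":0,"ry":0,"rz":0},{"dx":0,"dy":0,"dz":0.003,"rx":0,"ry":0,"rz":0}]' 1 | grep -E "tcp|force"; done
python3 -m handwheel '[{"dx":0,"dy":0,"dz":0.002,"rx":0,"ry":0,"rz":0},{"dx":0,"dy":0,"dz":0.003,"rx":0,"ry":0,"rz":0}]' 1 | grep -E "tcp|force"
python3 - <<'E'
from h import *
f=optics.grab_frame("wrist")
for r in optics.tip_of(f,"drawer_front")[:2]: print(np.round(r["centre"],0),round(r["conf"],2),onz(f,r["centre"],.102))
cv2.imwrite("pics/w6.png",cv2.resize(f["pixels"][140:380,180:480],(750,600),interpolation=cv2.INTER_CUBIC))
E
```

```text
tcp_pos: [0.697, -0.0424, 0.1307]
ft_force: [-0.3, -1.2, -0.9]
tcp_pos: [0.6969, -0.0424, 0.1277]
ft_force: [-0.2, -0.7, 0.7]
[321.  55.] 0.88 [ 0.60101124 -0.06411419  0.102     ]
```

```bash
python3 -m handwheel '[{"dx":0,"dy":0,"dz":0.002,"rx":0,"ry":0,"rz":0},{"dx":0,"dy":0,"dz":0.004,"rx":0,"ry":0,"rz":0}]' 1 | grep -E "tcp|force"
python3 - <<'E'
from h import *
f=optics.grab_frame("wrist")
for r in optics.tip_of(f,"drawer_front")[:2]: print(np.round(r["centre"],0),round(r["conf"],2),onz(f,r["centre"],.102))
g=optics.grab_frame("side")
cv2.imwrite("pics/w6.png",cv2.resize(np.hstack([f["pixels"][140:380,180:480],cv2.resize(g["pixels"][190:290,310:435],(300,240),interpolation=cv2.INTER_CUBIC)]),(800,320),interpolation=cv2.INTER_CUBIC))
E
```

```text
tcp_pos: [0.6971, -0.0424, 0.1239]
ft_force: [-0.0, 0.1, -1.4]
[323.  52.] 0.82 [ 0.60065038 -0.06348221  0.102     ]
```

View pics/w6.png

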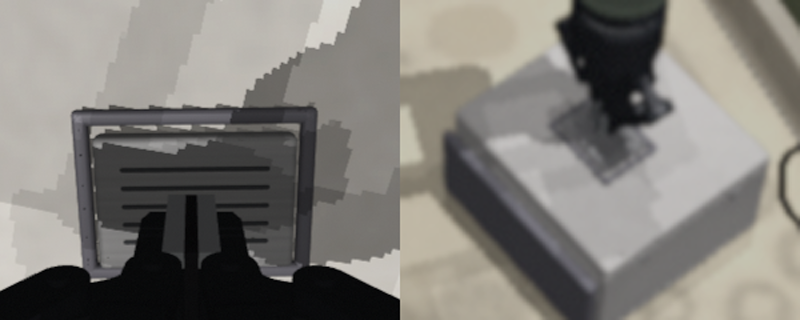

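The wrist half shows the fingertips still hovering over the plate, and the side half shows the drawer shut. I'll continue.

```bash
for k in 1; do python3 -m handwheel '[{"dx":0,"dy":0,"dz":0.002,"rx":0,"ry":0,"rz":0},{"dx":0,"dy":0,"dz":0.002,"rx":0,"ry":0,"rz":0}]' 1 | grep -E "tcp|force"; done
python3 -m handwheel '[{"dx":0,"dy":0,"dz":0.002,"rx":0,"ry":0,"rz":0},{"dx":0,"dy":0,"dz":0.002,"rx":0,"ry":0,"rz":0}]' 1 | grep -E "tcp|force"
python3 -m handwheel '[{"dx":0,"dy":0,"dz":0.002,"rx":0,"ry":0,"rz":0},{"dx":0,"dy":0,"dz":0.002,"rx":0,"ry":0,"rz":0}]' 1 | grep -E "time|tcp|force"
```

```text
tcp_pos: [0.6969, -0.0424, 0.1217]
ft_force: [0.3, -0.2, -0.3]
tcp_pos: [0.6969, -0.0424, 0.1197]
ft_force: [-0.5, -0.3, 0.6]
time: 7.32
tcp_pos: [0.6969, -0.0424, 0.1177]
ft_force: [0.2, 0.6, -0.4]
```

```bash
python3 -m handwheel '[{"dx":0,"dy":0,"dz":0.002,"rx":0,"ry":0,"rz":0},{"dx":0,"dy":0,"dz":0.003,"rx":0,"ry":0,"rz":0}]' 1 | grep -E "tcp|force"
python3 -m handwheel '[{"dx":0,"dy":0,"dz":0.002,"rx":0,"ry":0,"rz":0},{"dx":0,"dy":0,"dz":0.003,"rx":0,"ry":0,"rz":0}]' 1 | grep -E "tcp|force"
python3 - <<'E'
from h import *
f=optics.grab_frame("wrist")
for r in optics.tip_of(f,"drawer_front")[:2]: print(np.round(r["centre"],0),round(r["conf"],2),onz(f,r["centre"],.102))
print(env.sense()["ft_force"])
E
```

```text
tcp_pos: [0.6972, -0.0425, 0.1159]
ft_force: [-2.8, 0.6, 4.7]
tcp_pos: [0.6973, -0.0425, 0.1119]
ft_force: [-0.2, 0.4, 2.9]
[-0.94002341  0.09608739  2.37195098]
```

Contact came at TCP z about 0.116. I'll press on.

```bash
python3 -m handwheel '[{"dx":0,"dy":0,"dz":0.001,"rx":0,"ry":0,"rz":0},{"dx":0,"dy":0,"dz":0.002,"rx":0,"ry":0,"rz":0}]' 1 | grep -E "tcp|force"
python3 -m handwheel '[{"dx":0,"dy":0,"dz":0.001,"rx":0,"ry":0,"rz":0},{"dx":0,"dy":0,"dz":0.002,"rx":0,"ry":0,"rz":0},{"dx":0,"dy":0,"dz":0.002,"rx":0,"ry":0,"rz":0}]' 1 | grep -E "tcp|force"
python3 - <<'E'
from h import *
f=optics.grab_frame("top")
for r in optics.tip_of(f,"drawer_front")[:2]: print(np.round(r["centre"],0),round(r["conf"],2),onz(f,r["centre"],.102))
print(env.sense()["ft_force"],env.sense()["time"])
E
```

```text
tcp_pos: [0.6973, -0.0425, 0.1101]
ft_force: [-1.1, 1.0, 3.9]
tcp_pos: [0.6973, -0.0424, 0.1083]
ft_force: [-1.7, 0.4, 4.8]
[316. 201.] 0.75 [ 0.68844765 -0.03365234  0.102     ]
[332. 257.] 0.36 [ 0.54057255 -0.07629733  0.102     ]
[-1.58760016 -0.10652511  4.63160537] 8.65
```

The plate is fully down at 4.7 N and the drawer is already moving: its front is at x 0.54, from 0.60. In practice the shut tips stand about 14 mm behind the reported TCP. I'll lift off and go over the white bottle.

```bash
python3 -m handwheel '[{"dx":0,"dy":0,"dz":-0.05,"rx":0,"ry":0,"rz":0},{"dx":0,"dy":0,"dz":-0.09,"rx":0,"ry":0,"rz":0},{"dx":0,"dy":0,"dz":-0.09,"rx":0,"ry":0,"rz":0}]' 1 | grep -E "tcp|force"
python3 -m handwheel '[{"dx":-0.252,"dy":-0.253,"dz":0,"rx":0,"ry":0,"rz":-33},{"dx":-0.252,"dy":-0.253,"dz":0,"rx":0,"ry":0,"rz":-33},{"dx":-0.252,"dy":-0.253,"dz":0,"rx":0,"ry":0,"rz":-33},{"dx":-0.252,"dy":-0.253,"dz":0,"rx":0,"ry":0,"rz":-33},{"dx":-0.252,"dy":-0.253,"dz":0,"rx":0,"ry":0,"rz":-33},{"dx":-0.252,"dy":-0.253,"dz":0,"rx":0,"ry":0,"rz":-33},{"dx":-0.252,"dy":-0.253,"dz":0,"rx":0,"ry":0,"rz":-33},{"dx":-0.252,"dy":-0.253,"dz":0,"rx":0,"ry":0,"rz":-33}]' 0
python3 - <<'E'
from h import *
f=optics.grab_frame("wrist");g=optics.grab_frame("top");s=env.sense();print(s["time"],s["tcp_pos"],s["finger_gap"])
print("K",f["mtx"])
for r in optics.tip_of(f,"short_bottle")[:4]: print("w",np.round(r["centre"],0),round(r["conf"],2),np.round(onz(f,r["centre"],0),4))
for n,h in(("t",g),):
  for q,z in(("drawer_front",.102),("drawer_floor",.018),("tall_bottle",0)):
    for r in optics.tip_of(h,q)[:2]: print(n,q,np.round(r["centre"],0),round(r["conf"],2),np.round(onz(h,r["centre"],z),4))
a=g["pixels"][170:330,260:480]
cv2.imwrite("pics/w7.png",np.hstack([cv2.resize(f["pixels"],(480,360)),cv2.resize(a,(320,360))]))
E
```

```text
tcp_pos: [0.6998, -0.0429, 0.2024]
ft_force: [-0.0, -0.1, 0.8]
time: 10.02
tcp_pos: [0.5432, -0.2762, 0.1914]
orientation: [[-0.637, 0.77, -0.034], [0.77, 0.635, -0.061], [-0.026, -0.065, -0.998]]
ft_force: [-0.5, -0.5, -0.1]
finger_gap: 0.999
10.125 [ 0.54317583 -0.27642001  0.19162323] 1.001733035919797
K [[392.70384792   0.         323.03241102]
 [  0.         392.70384792 239.18996769]
 [  0.           0.           1.        ]]
w [382. 201.] 0.81 [ 0.4985 -0.2516  0.    ]
w [296. 138.] 0.71 [ 0.5046 -0.3455  0.    ]
w [242.  30.] 0.58 [ 0.4662 -0.4336  0.    ]
w [236. 221.] 0.55 [ 0.5967 -0.3408  0.    ]
t drawer_front [337. 278.] 0.65 [ 0.485  -0.0895  0.102 ]
t drawer_floor [331. 258.] 0.8 [ 0.5422 -0.0784  0.018 ]
t tall_bottle [199. 260.] 0.91 [0.5315 0.2994 0.    ]
```

View pics/w7.png

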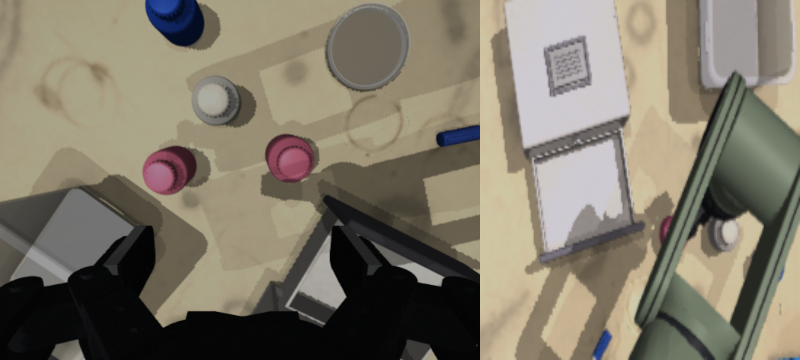

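The drawer is fully open, with its front at (0.485,-0.0895). The white bottle stands between the two pinks and the blue at wrist pixel (290,133), world (0.504,-0.345). The tool stopped short and is slightly tilted, so I'll work out the correction.

```bash
cat >> h.py <<'E'
from scipy.spatial.transform import Rotation as Ro
def shift(P,head):
    s=env.sense();t=np.array(s["tcp_pos"]);R=np.array(s["orientation"]);c,n=np.cos(np.radians(head)),np.sin(np.radians(head))
    G=np.array([[c,n,0],[n,-c,0],[0,0,-1.]])
    print("t",s["time"],"shift",np.round(R.T@(np.array(P)-t),4),"rot",np.round(Ro.from_matrix(R.T@G).as_rotvec(degrees=True),1),"j",np.round(s["joint_pos"],2),"gap",round(s["finger_gap"],3),"F",np.round(s["ft_force"],1))
E
python3 -c "
from h import *
shift([.504,-.345,.13],135)
shift([.504,-.345,.13],-45)"
```

```text
t 10.325 shift [-0.0263 -0.0699  0.0673] rot [-3.8  1.3 -5.4] j [-0.57  0.3   1.48 -0.07  1.35 -2.82] gap 0.998 F [ 0.6  0.3 -0.5]
t 10.325 shift [-0.0263 -0.0699  0.0673] rot [  2.    5.8 174.4] j [-0.57  0.3   1.48 -0.07  1.35 -2.82] gap 0.998 F [ 0.6  0.3 -0.5]
```

Joint 6 is at its limit, so I'll use heading 122° instead.

```bash
python3 -c "
from h import *
shift([.504,-.345,.13],122)"
```

```text
t 10.325 shift [-0.0263 -0.0699  0.0673] rot [-3.6  1.7  7.5] j [-0.57  0.3   1.48 -0.07  1.35 -2.82] gap 0.998 F [ 0.6  0.3 -0.5]
```

```bash
python3 -m handwheel '[{"dx":-0.026,"dy":-0.07,"dz":0.067,"rx":-3.6,"ry":1.7,"rz":7.5},{"dx":-0.026,"dy":-0.07,"dz":0.067,"rx":-3.6,"ry":1.7,"rz":7.5},{"dx":-0.026,"dy":-0.07,"dz":0.067,"rx":-3.6,"ry":1.7,"rz":7.5},{"dx":-0.026,"dy":-0.07,"dz":0.067,"rx":-3.6,"ry":1.7,"rz":7.5},{"dx":-0.026,"dy":-0.07,"dz":0.067,"rx":-3.6,"ry":1.7,"rz":7.5}]' 0
python3 - <<'E'
from h import *
f=optics.grab_frame("wrist");cv2.imwrite("pics/w8.png",f["pixels"])
for r in optics.tip_of(f,"short_bottle")[:4]: print("w",np.round(r["centre"],0),round(r["conf"],2),np.round(onz(f,r["centre"],0),4))
shift([.504,-.345,.01],122)
s=env.sense();print(np.round(proj(f,[.504,-.345,.075])),np.round(proj(f,[.504,-.345,0])))
E
```

```text
time: 10.95
tcp_pos: [0.512, -0.3365, 0.1317]
orientation: [[-0.515, 0.857, -0.008], [0.857, 0.515, -0.015], [-0.009, -0.014, -1.0]]
ft_force: [0.2, -0.2, -0.0]
finger_gap: 1.004
w [427. 272.] 0.97 [ 0.5023 -0.2494  0.    ]
w [265. 312.] 0.77 [ 0.5974 -0.3404  0.    ]
w [316. 208.] 0.68 [ 0.5036 -0.3485  0.    ]
w [239. 101.] 0.58 [ 0.4665 -0.4336  0.    ]
t 11.05 shift [-0.0024 -0.0091  0.1216] rot [-0.8  0.5 -1. ] j [-0.71  0.36  1.53 -0.02  1.24 -2.82] gap 0.999 F [0.2 0.2 0.1]
[318. 236.] [320. 211.]
```

View pics/w8.png

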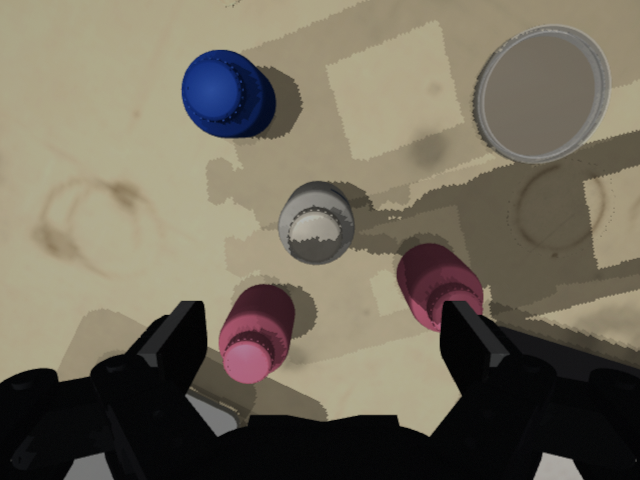

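The white bottle, with white cap, is at (316,225): pinks at (260,335) and (440,285), blue at (228,93). It is the target. The joint 6 limit allows 115°, which clears the pinks.

```bash
python3 -c "
from h import *
shift([.504,-.346,.07],115)
shift([.504,-.346,.01],115)"
```

```text
t 11.05 shift [-0.0037 -0.0105  0.0616] rot [-0.8  0.5  6. ] j [-0.71  0.36  1.53 -0.02  1.24 -2.82] gap 0.999 F [0.2 0.2 0.1]
t 11.05 shift [-0.0032 -0.0096  0.1216] rot [-0.8  0.5  6. ] j [-0.71  0.36  1.53 -0.02  1.24 -2.82] gap 0.999 F [0.2 0.2 0.1]
```

```bash
python3 -m handwheel '[{"dx":-0.0035,"dy":-0.0105,"dz":0.02,"rx":-0.8,"ry":0.5,"rz":6},{"dx":-0.0035,"dy":-0.0105,"dz":0.04,"rx":-0.8,"ry":0.5,"rz":6},{"dx":-0.0035,"dy":-0.0105,"dz":0.061,"rx":-0.8,"ry":0.5,"rz":6},{"dx":-0.0035,"dy":-0.0105,"dz":0.061,"rx":-0.8,"ry":0.5,"rz":6}]' 0 >/dev/null
python3 - <<'E'
from h import *
f=optics.grab_frame("wrist");cv2.imwrite("pics/w9.png",f["pixels"])
for r in optics.tip_of(f,"short_bottle")[:4]: print("w",np.round(r["centre"],0),round(r["conf"],2),np.round(onz(f,r["centre"],0),4))
shift([.504,-.346,.01],115)
# white cap centroid
s=env.sense();print(np.round(proj(f,[.504,-.346,.075])),s["tcp_pos"])
h=cv2.cvtColor(f["pixels"],cv2.COLOR_BGR2HSV)
roi=h[150:330,240:400];m=((roi[...,1]<35)&(roi[...,2]>90)).astype("uint8")
n,l,st,c=cv2.connectedComponentsWithStats(m)
for i in np.argsort(-st[1:,4])[:3]+1: print(st[i],c[i]+[240,150])
E
```

```text
w [315. 251.] 0.95 [ 0.504  -0.3471  0.    ]
w [202. 126.] 0.85 [ 0.4656 -0.4331  0.    ]
w [463. 311.] 0.71 [ 0.501  -0.2475  0.    ]
w [264. 376.] 0.57 [ 0.5951 -0.3415  0.    ]
t 11.65 shift [-0.0009  0.001   0.0591] rot [-0.1 -0.1 -0. ] j [-0.74  0.44  1.57 -0.    1.14 -2.75] gap 1.004 F [-0.5  0.7  1. ]
[316. 306.] [ 0.50280932 -0.34567283  0.06908889]
[ 54 128  37  28 515] [312.48543689 289.30679612]
[ 45  90  38  19 377] [301.066313   246.82758621]
[ 98 139  26  38 257] [353.3618677  307.24124514]
```

```bash
python3 -m handwheel '[{"dx":-0.001,"dy":0,"dz":0.02,"rx":0,"ry":0,"rz":0},{"dx":-0.001,"dy":0,"dz":0.04,"rx":0,"ry":0,"rz":0},{"dx":-0.001,"dy":0,"dz":0.055,"rx":0,"ry":0,"rz":0},{"dx":-0.001,"dy":0,"dz":0.059,"rx":0,"ry":0,"rz":0},{"dx":-0.001,"dy":0,"dz":0.059,"rx":0,"ry":0,"rz":0}]' 0 | grep -E "tcp|force|gap"
python3 - <<'E'
from h import *
f=optics.grab_frame("wrist");cv2.imwrite("pics/w10.png",f["pixels"])
E
```

```text
tcp_pos: [0.5026, -0.3467, 0.0096]
ft_force: [0.3, 0.8, -0.1]
finger_gap: 1.006
```

View pics/w10.png

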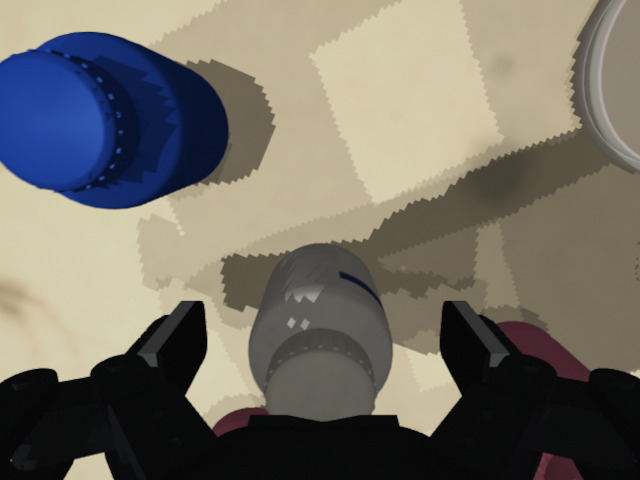

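The picture shows the bottle centred between the open pads: body edges at columns 249 and 392, pads at 207 and 441. I'll close the gripper.

```bash
python3 -m handwheel '[{"dx":0,"dy":0,"dz":0,"rx":0,"ry":0,"rz":0},{"dx":0,"dy":0,"dz":0,"rx":0,"ry":0,"rz":0},{"dx":0,"dy":0,"dz":0,"rx":0,"ry":0,"rz":0},{"dx":0,"dy":0,"dz":0,"rx":0,"ry":0,"rz":0},{"dx":0,"dy":0,"dz":0,"rx":0,"ry":0,"rz":0},{"dx":0,"dy":0,"dz":0,"rx":0,"ry":0,"rz":0}]' 0.9 30 | grep -E "tcp|force|gap"
python3 -m handwheel '[{"dx":0,"dy":0,"dz":-0.02,"rx":0,"ry":0,"rz":0},{"dx":0,"dy":0,"dz":-0.06,"rx":0,"ry":0,"rz":0},{"dx":0,"dy":0,"dz":-0.11,"rx":0,"ry":0,"rz":0},{"dx":0,"dy":0,"dz":-0.14,"rx":0,"ry":0,"rz":0},{"dx":0,"dy":0,"dz":-0.14,"rx":0,"ry":0,"rz":0}]' 0.9 30 | grep -E "tcp|force|gap"
python3 - <<'E'
from h import *
f=optics.grab_frame("wrist");cv2.imwrite("pics/w11.png",f["pixels"])
for r in optics.tip_of(f,"short_bottle")[:4]: print("w",np.round(r["centre"],0),round(r["conf"],2))
t=np.array(env.sense()["tcp_pos"]);print(np.round(proj(f,t-[0,0,.0])),np.round(proj(f,t-[0,0,.01])))
g=optics.grab_frame("top")
for q,z in(("drawer_front",.102),("drawer_floor",.018)):
    for r in optics.tip_of(g,q)[:2]: print(q,np.round(r["centre"],0),round(r["conf"],2),np.round(onz(g,r["centre"],z),4))
yaw=np.radians(12.2)
shift([.552,-.076,.15],102.2)
E
```

```text
tcp_pos: [0.5033, -0.3474, 0.0109]
ft_force: [0.1, -0.7, 6.0]
finger_gap: 0.55
tcp_pos: [0.5049, -0.3487, 0.1543]
ft_force: [-0.6, 0.2, -0.4]
finger_gap: 0.554
w [244. 121.] 0.81
w [436. 263.] 0.8
w [324. 287.] 0.72
[330. 287.] [330. 278.]
drawer_front [337. 277.] 0.78 [ 0.4881 -0.0892  0.102 ]
drawer_floor [331. 259.] 0.74 [ 0.539  -0.0768  0.018 ]
t 13.95 shift [ 0.2237  0.1591 -0.0014] rot [-0.2 -0.3 12.7] j [-0.75  0.35  1.52 -0.    1.29 -2.75] gap 0.556 F [-0.3 -0.6 -1.5]
```

The grip holds at gap 0.55 (47 mm) and the bottle is lifted. I'll move over the drawer.

```bash
python3 -m handwheel '[{"dx":0.028,"dy":0.02,"dz":0,"rx":0,"ry":0,"rz":2},{"dx":0.065,"dy":0.046,"dz":0,"rx":0,"ry":0,"rz":4},{"dx":0.105,"dy":0.075,"dz":0,"rx":0,"ry":0,"rz":6},{"dx":0.145,"dy":0.103,"dz":0,"rx":0,"ry":0,"rz":8},{"dx":0.18,"dy":0.128,"dz":0,"rx":0,"ry":0,"rz":10},{"dx":0.206,"dy":0.147,"dz":0,"rx":0,"ry":0,"rz":12},{"dx":0.222,"dy":0.157,"dz":0,"rx":0,"ry":0,"rz":12.7},{"dx":0.222,"dy":0.157,"dz":0,"rx":0,"ry":0,"rz":12.7},{"dx":0.222,"dy":0.157,"dz":0,"rx":0,"ry":0,"rz":12.7}]' 0.9 30 | grep -E "tcp|force|gap"
python3 - <<'E'
from h import *
f=optics.grab_frame("wrist");cv2.imwrite("pics/w12.png",f["pixels"]);g=optics.grab_frame("top");cv2.imwrite("pics/t12.png",g["pixels"])
for n,h in(("w",f),("t",g)):
  for q,z in(("drawer_front",.102),("drawer_floor",.018)):
    for r in optics.tip_of(h,q)[:2]: print(n,q,np.round(r["centre"],0),round(r["conf"],2),np.round(onz(h,r["centre"],z),4))
# panel outer top edge corners predicted
c,s=np.cos(np.radians(12.2)),np.sin(np.radians(12.2));C=np.array([.486,-.0893,.102])
print(np.round(proj(f,C)),np.round(proj(f,C+.098*np.array([-s,c,0]))),np.round(proj(f,C-.098*np.array([-s,c,0]))))
shift([.550,-.076,.03],102.2)
E
```

```text
tcp_pos: [0.5515, -0.0801, 0.1494]
ft_force: [0.0, -0.4, -0.3]
finger_gap: 0.558
w drawer_front [332. 131.] 0.57 [ 0.4847 -0.0899  0.102 ]
t drawer_front [333. 278.] 0.89 [ 0.4843 -0.0787  0.102 ]
t drawer_floor [331. 259.] 0.6 [ 0.5382 -0.0787  0.018 ]
[333. 134.] [528. 134.] [137. 133.]
t 15.375 shift [ 0.0044 -0.0008  0.1203] rot [-0.1 -0.1 -0.1] j [-0.3   0.24  1.65  0.    1.25 -2.08] gap 0.556 F [-0.9  0.7  0.2]
```

View pics/w12.png

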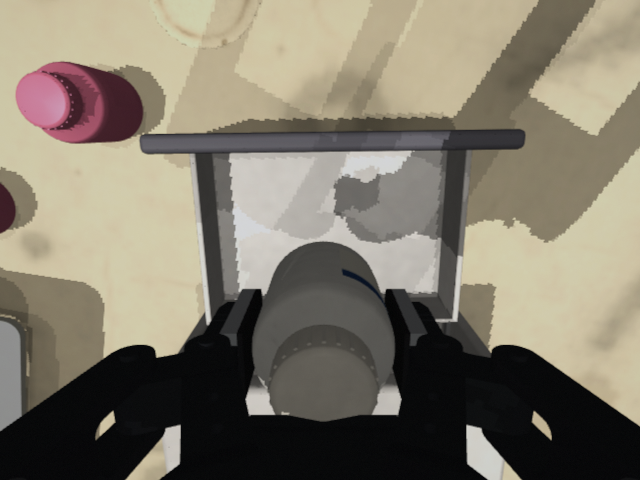

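The picture shows the bottle held upright above the open drawer. The panel edge runs along row 131, square to the tool and where predicted. I'll lower it.

```bash
python3 -m handwheel '[{"dx":0.004,"dy":-0.001,"dz":0.025,"rx":0,"ry":0,"rz":0},{"dx":0.004,"dy":-0.001,"dz":0.055,"rx":0,"ry":0,"rz":0},{"dx":0.004,"dy":-0.001,"dz":0.085,"rx":0,"ry":0,"rz":0},{"dx":0.004,"dy":-0.001,"dz":0.103,"rx":0,"ry":0,"rz":0},{"dx":0.004,"dy":-0.001,"dz":0.112,"rx":0,"ry":0,"rz":0},{"dx":0.004,"dy":-0.001,"dz":0.115,"rx":0,"ry":0,"rz":0},{"dx":0.004,"dy":-0.001,"dz":0.115,"rx":0,"ry":0,"rz":0}]' 0.9 30 | grep -E "tcp|force|gap"
python3 -m handwheel '[{"dx":0,"dy":0,"dz":0.002,"rx":0,"ry":0,"rz":0},{"dx":0,"dy":0,"dz":0.003,"rx":0,"ry":0,"rz":0},{"dx":0,"dy":0,"dz":0.003,"rx":0,"ry":0,"rz":0}]' 0.9 30 | grep -E "tcp|force|gap"
```

```text
tcp_pos: [0.5507, -0.076, 0.0361]
ft_force: [-0.1, -0.6, 0.8]
finger_gap: 0.555
tcp_pos: [0.5501, -0.0758, 0.0325]
ft_force: [-0.1, 0.6, 0.2]
finger_gap: 0.557
```

```bash
python3 -m handwheel '[{"dx":0,"dy":0,"dz":0.001,"rx":0,"ry":0,"rz":0},{"dx":0,"dy":0,"dz":0.002,"rx":0,"ry":0,"rz":0},{"dx":0,"dy":0,"dz":0.002,"rx":0,"ry":0,"rz":0}]' 0.9 30 | grep -E "tcp|force|gap"
python3 -m handwheel '[{"dx":0,"dy":0,"dz":0.001,"rx":0,"ry":0,"rz":0},{"dx":0,"dy":0,"dz":0.0015,"rx":0,"ry":0,"rz":0},{"dx":0,"dy":0,"dz":0.0015,"rx":0,"ry":0,"rz":0}]' 0.9 30 | grep -E "tcp|force|gap"
```

```text
tcp_pos: [0.5498, -0.0757, 0.0302]
ft_force: [-0.3, -0.4, -0.1]
finger_gap: 0.556
tcp_pos: [0.55, -0.0757, 0.0289]
ft_force: [-1.1, 0.5, 0.6]
finger_gap: 0.553
```

```bash
python3 -m handwheel '[{"dx":0,"dy":0,"dz":0.001,"rx":0,"ry":0,"rz":0},{"dx":0,"dy":0,"dz":0.0015,"rx":0,"ry":0,"rz":0},{"dx":0,"dy":0,"dz":0.0015,"rx":0,"ry":0,"rz":0}]' 0.9 30 | grep -E "tcp|force|gap"
python3 -c "
from h import *
for i in range(4): optics.grab_frame('top') if i else 0;print(np.round(env.sense()['ft_force'],1))"
```

```text
tcp_pos: [0.5508, -0.0756, 0.0289]
ft_force: [-2.8, 1.4, 8.2]
finger_gap: 0.553
[-2.8  1.4  8.2]
[-2.4  1.3  7.1]
[-3.7  1.6  7.7]
[-2.2  1.   8.3]
```

The bottle is set down (8 N). I'll open the gripper, lift, and check.

```bash
python3 -m handwheel '[{"dx":0,"dy":0,"dz":-0.001,"rx":0,"ry":0,"rz":0},{"dx":0,"dy":0,"dz":-0.001,"rx":0,"ry":0,"rz":0},{"dx":0,"dy":0,"dz":-0.001,"rx":0,"ry":0,"rz":0},{"dx":0,"dy":0,"dz":-0.001,"rx":0,"ry":0,"rz":0},{"dx":0,"dy":0,"dz":-0.001,"rx":0,"ry":0,"rz":0},{"dx":0,"dy":0,"dz":-0.001,"rx":0,"ry":0,"rz":0}]' 0.1 | grep -E "tcp|force|gap"
python3 -m handwheel '[{"dx":0,"dy":0,"dz":-0.015,"rx":0,"ry":0,"rz":0},{"dx":0,"dy":0,"dz":-0.04,"rx":0,"ry":0,"rz":0},{"dx":0,"dy":0,"dz":-0.08,"rx":0,"ry":0,"rz":0},{"dx":0,"dy":0,"dz":-0.12,"rx":0,"ry":0,"rz":0},{"dx":0,"dy":0,"dz":-0.15,"rx":0,"ry":0,"rz":0},{"dx":0,"dy":0,"dz":-0.15,"rx":0,"ry":0,"rz":0},{"dx":0,"dy":0,"dz":-0.15,"rx":0,"ry":0,"rz":0}]' 0.1 | grep -E "tcp|force|gap"
python3 - <<'E'
from h import *
f=optics.grab_frame("wrist");cv2.imwrite("pics/w13.png",f["pixels"]);g=optics.grab_frame("top");d=optics.grab_frame("side")
for n,h in(("w",f),("t",g),("s",d)):
  for q,z in(("drawer_front",.102),("drawer_floor",.018),("short_bottle",.018)):
    for r in optics.tip_of(h,q)[:5]: print(n,q,np.round(r["centre"],0),round(r["conf"],2),np.round(onz(h,r["centre"],z),4))
shift([.455,-.096,.19],102.2)
E
```

```text
tcp_pos: [0.55, -0.0757, 0.0283]
ft_force: [0.1, 0.0, 0.3]
finger_gap: 0.901
tcp_pos: [0.5498, -0.0758, 0.1781]
ft_force: [-0.1, -0.2, -0.0]
finger_gap: 0.901
w drawer_front [322. 129.] 0.72 [ 0.483 -0.091  0.102]
w short_bottle [126. 109.] 0.75 [ 0.5    -0.2403  0.018 ]
w short_bottle [  8. 199.] 0.72 [ 0.5901 -0.3274  0.018 ]
w short_bottle [322. 215.] 0.62 [ 0.5491 -0.0764  0.018 ]
t drawer_front [337. 280.] 0.83 [ 0.481  -0.0893  0.102 ]
t drawer_floor [331. 258.] 0.76 [ 0.5421 -0.0767  0.018 ]
t short_bottle [392. 273.] 0.65 [ 0.5012 -0.25    0.018 ]
t short_bottle [421. 242.] 0.6 [ 0.5916 -0.3341  0.018 ]
s drawer_front [312. 278.] 0.8 [ 0.4936 -0.0865  0.102 ]
s drawer_floor [331. 278.] 0.61 [ 0.5575 -0.0662  0.018 ]
s short_bottle [390. 358.] 0.97 [ 0.5939 -0.341   0.018 ]
s short_bottle [362. 413.] 0.77 [ 0.464  -0.4353  0.018 ]
s short_bottle [342. 344.] 0.76 [ 0.4989 -0.2534  0.018 ]
s short_bottle [329. 282.] 0.58 [ 0.5466 -0.0765  0.018 ]
t 20.125 shift [ 0.0005 -0.0974 -0.0116] rot [-0.1 -0.1 -0. ] j [-0.29  0.2   1.63  0.    1.31 -2.08] gap 0.9 F [-0.3  0.3 -0.1]
```

The bottle stands at (0.549,-0.076) in the wrist and side views, near the floor centre. Next I'll shut the fingers, move in front of the drawer and lower.

```bash
python3 -m handwheel '[{"dx":0,"dy":-0.05,"dz":0,"rx":0,"ry":0,"rz":0},{"dx":0,"dy":-0.1,"dz":0,"rx":0,"ry":0,"rz":0},{"dx":0,"dy":-0.118,"dz":0,"rx":0,"ry":0,"rz":0},{"dx":0,"dy":-0.118,"dz":0,"rx":0,"ry":0,"rz":0},{"dx":0,"dy":-0.118,"dz":0.05,"rx":0,"ry":0,"rz":0},{"dx":0,"dy":-0.118,"dz":0.1,"rx":0,"ry":0,"rz":0},{"dx":0,"dy":-0.118,"dz":0.122,"rx":0,"ry":0,"rz":0},{"dx":0,"dy":-0.118,"dz":0.122,"rx":0,"ry":0,"rz":0},{"dx":0,"dy":-0.118,"dz":0.122,"rx":0,"ry":0,"rz":0}]' 1
python3 -c "
from h import *
shift([.484-.014*.977,-.0895-.014*.211,.056],102.2)"
```

```text
time: 21.25
tcp_pos: [0.4367, -0.1012, 0.0577]
orientation: [[-0.212, 0.977, 0.0], [0.977, 0.212, 0.0], [0.0, 0.0, -1.0]]
ft_force: [-0.0, 0.3, 0.4]
finger_gap: -0.001
t 21.25 shift [0.0015 0.0347 0.0017] rot [ 0. -0.  0.] j [-0.42  0.15  1.98  0.    1.01 -2.21] gap -0.001 F [-0.   0.3  0.4]
```

```bash
python3 -m handwheel '[{"dx":0.001,"dy":0.015,"dz":0,"rx":0,"ry":0,"rz":0},{"dx":0.001,"dy":0.025,"dz":0,"rx":0,"ry":0,"rz":0},{"dx":0.001,"dy":0.03,"dz":0,"rx":0,"ry":0,"rz":0},{"dx":0.001,"dy":0.034,"dz":0,"rx":0,"ry":0,"rz":0},{"dx":0.001,"dy":0.038,"dz":0,"rx":0,"ry":0,"rz":0},{"dx":0.001,"dy":0.043,"dz":0,"rx":0,"ry":0,"rz":0},{"dx":0.001,"dy":0.049,"dz":0,"rx":0,"ry":0,"rz":0},{"dx":0.001,"dy":0.056,"dz":0,"rx":0,"ry":0,"rz":0},{"dx":0.001,"dy":0.064,"dz":0,"rx":0,"ry":0,"rz":0},{"dx":0.001,"dy":0.072,"dz":0,"rx":0,"ry":0,"rz":0},{"dx":0.001,"dy":0.08,"dz":0,"rx":0,"ry":0,"rz":0},{"dx":0.001,"dy":0.088,"dz":0,"rx":0,"ry":0,"rz":0},{"dx":0.001,"dy":0.096,"dz":0,"rx":0,"ry":0,"rz":0},{"dx":0.001,"dy":0.104,"dz":0,"rx":0,"ry":0,"rz":0},{"dx":0.001,"dy":0.112,"dz":0,"rx":0,"ry":0,"rz":0},{"dx":0.001,"dy":0.119,"dz":0,"rx":0,"ry":0,"rz":0},{"dx":0.001,"dy":0.125,"dz":0,"rx":0,"ry":0,"rz":0},{"dx":0.001,"dy":0.13,"dz":0,"rx":0,"ry":0,"rz":0},{"dx":0.001,"dy":0.133,"dz":0,"rx":0,"ry":0,"rz":0},{"dx":0.001,"dy":0.135,"dz":0,"rx":0,"ry":0,"rz":0}]' 1
python3 - <<'E'
from h import *
for n in("top","side"):
  h=optics.grab_frame(n)
  for q,z in(("drawer_front",.102),("short_bottle",.018)):
    for r in optics.tip_of(h,q)[:5]: print(n,q,np.round(r["centre"],0),round(r["conf"],2),np.round(onz(h,r["centre"],z),4))
E
```

```text
time: 23.75
tcp_pos: [0.5664, -0.0709, 0.056]
orientation: [[-0.211, 0.977, -0.003], [0.977, 0.211, 0.002], [0.002, -0.003, -1.0]]
ft_force: [-4.3, 3.0, 1.8]
finger_gap: 0.001
top short_bottle [457. 286.] 0.81 [ 0.4662 -0.4338  0.018 ]
top short_bottle [389. 274.] 0.57 [ 0.4992 -0.2424  0.018 ]
top short_bottle [421. 238.] 0.56 [ 0.6036 -0.3348  0.018 ]
side drawer_front [339. 257.] 0.88 [ 0.5816 -0.0605  0.102 ]
side short_bottle [362. 413.] 0.91 [ 0.4652 -0.4366  0.018 ]
side short_bottle [390. 361.] 0.89 [ 0.59   -0.3477  0.018 ]
side short_bottle [357. 260.] 0.42 [ 0.6449 -0.0456  0.018 ]
```

```bash
python3 -m handwheel '[{"dx":0,"dy":0.003,"dz":0,"rx":0,"ry":0,"rz":0},{"dx":0,"dy":0.007,"dz":0,"rx":0,"ry":0,"rz":0},{"dx":0,"dy":0.011,"dz":0,"rx":0,"ry":0,"rz":0},{"dx":0,"dy":0.014,"dz":0,"rx":0,"ry":0,"rz":0},{"dx":0,"dy":0.017,"dz":0,"rx":0,"ry":0,"rz":0},{"dx":0,"dy":0.019,"dz":0,"rx":0,"ry":0,"rz":0}]' 1 | grep -E "tcp|ft_f"
python3 -m handwheel '[{"dx":0,"dy":0.002,"dz":0,"rx":0,"ry":0,"rz":0},{"dx":0,"dy":0.003,"dz":0,"rx":0,"ry":0,"rz":0}]' 1 | grep -E "tcp|ft_f"
```

```text
tcp_pos: [0.5829, -0.0673, 0.056]
ft_force: [-7.4, 2.9, 2.3]
tcp_pos: [0.5867, -0.0664, 0.056]
ft_force: [-7.5, 2.0, 1.2]
```

```bash
python3 -m handwheel '[{"dx":0,"dy":0.002,"dz":0,"rx":0,"ry":0,"rz":0},{"dx":0,"dy":0.004,"dz":0,"rx":0,"ry":0,"rz":0},{"dx":0,"dy":0.004,"dz":0,"rx":0,"ry":0,"rz":0}]' 1 | grep -E "tcp|ft_f"
python3 -m handwheel '[{"dx":0,"dy":0.002,"dz":0,"rx":0,"ry":0,"rz":0},{"dx":0,"dy":0.003,"dz":0,"rx":0,"ry":0,"rz":0},{"dx":0,"dy":0.003,"dz":0,"rx":0,"ry":0,"rz":0}]' 1 | grep -E "tcp|ft_f"
```

```text
tcp_pos: [0.5917, -0.0656, 0.0561]
ft_force: [-4.2, 2.0, 0.1]
tcp_pos: [0.5945, -0.0649, 0.0561]
ft_force: [-4.7, 2.3, 0.0]
```

The force fell from 7.5 N to 4.5 N, so the catch has been passed. I'll go on to the hard stop.

```bash
python3 -m handwheel '[{"dx":0,"dy":0.001,"dz":0,"rx":0,"ry":0,"rz":0},{"dx":0,"dy":0.002,"dz":0,"rx":0,"ry":0,"rz":0},{"dx":0,"dy":0.002,"dz":0,"rx":0,"ry":0,"rz":0}]' 1 | grep -E "tcp|ft_f"
python3 -m handwheel '[{"dx":0,"dy":0.001,"dz":0,"rx":0,"ry":0,"rz":0},{"dx":0,"dy":0.002,"dz":0,"rx":0,"ry":0,"rz":0},{"dx":0,"dy":0.002,"dz":0,"rx":0,"ry":0,"rz":0}]' 1 | grep -E "tcp|ft_f"
```

```text
tcp_pos: [0.5956, -0.0647, 0.0561]
ft_force: [-5.9, 2.1, 1.3]
tcp_pos: [0.5955, -0.0646, 0.0561]
ft_force: [-12.3, -1.0, 5.8]
```

The hard stop is reached (12 N, with no further motion). I'll back off gently and clear.

```bash
python3 -m handwheel '[{"dx":0,"dy":-0.003,"dz":0,"rx":0,"ry":0,"rz":0},{"dx":0,"dy":-0.006,"dz":0,"rx":0,"ry":0,"rz":0},{"dx":0,"dy":-0.01,"dz":0,"rx":0,"ry":0,"rz":0},{"dx":0,"dy":-0.02,"dz":0,"rx":0,"ry":0,"rz":0},{"dx":0,"dy":-0.05,"dz":0,"rx":0,"ry":0,"rz":0},{"dx":0,"dy":-0.1,"dz":0,"rx":0,"ry":0,"rz":0},{"dx":0,"dy":-0.15,"dz":0,"rx":0,"ry":0,"rz":0},{"dx":0,"dy":-0.15,"dz":-0.06,"rx":0,"ry":0,"rz":0},{"dx":0,"dy":-0.15,"dz":-0.1,"rx":0,"ry":0,"rz":0},{"dx":0,"dy":-0.15,"dz":-0.1,"rx":0,"ry":0,"rz":0},{"dx":0,"dy":-0.15,"dz":-0.1,"rx":0,"ry":0,"rz":0},{"dx":0,"dy":-0.15,"dz":-0.1,"rx":0,"ry":0,"rz":0}]' 1
python3 - <<'E'
from h import *
for n in("top","side","wrist"):
  h=optics.grab_frame(n);cv2.imwrite(f"pics/end_{n}.png",h["pixels"])
  for q,z in(("drawer_front",.102),("release_top",.13),("tall_bottle",0),("short_bottle",.018)):
    for r in optics.tip_of(h,q)[:4]: print(n,q,np.round(r["centre"],0),round(r["conf"],2),np.round(onz(h,r["centre"],z),4))
a=cv2.imread("pics/top0.png");b=cv2.imread("pics/end_top.png")
d=cv2.absdiff(a,b).max(2)[150:250,270:370]
print("cabinet-region diff",(d>40).sum(), "side diff",(cv2.absdiff(cv2.imread("pics/side0.png"),cv2.imread("pics/end_side.png")).max(2)[190:300,310:435]>40).sum())
E
```

```text
time: 28.05
tcp_pos: [0.4514, -0.0958, 0.1551]
orientation: [[-0.211, 0.977, -0.004], [0.977, 0.211, 0.002], [0.003, -0.004, -1.0]]
ft_force: [-0.8, -0.1, -1.0]
finger_gap: 0.003
top drawer_front [329. 235.] 0.59 [ 0.5996 -0.0683  0.102 ]
top release_top [318. 200.] 0.75 [ 0.6862 -0.0386  0.13  ]
top tall_bottle [199. 258.] 0.71 [0.5387 0.2996 0.    ]
top short_bottle [456. 287.] 0.76 [ 0.4648 -0.4315  0.018 ]
top short_bottle [391. 271.] 0.74 [ 0.5066 -0.2486  0.018 ]
top short_bottle [420. 240.] 0.64 [ 0.5952 -0.3301  0.018 ]
side drawer_front [345. 252.] 0.77 [ 0.6032 -0.0531  0.102 ]
side release_top [374. 232.] 0.55 [ 0.6922 -0.0456  0.13  ]
side short_bottle [342. 344.] 0.79 [ 0.4972 -0.2545  0.018 ]
side short_bottle [362. 415.] 0.74 [ 0.4625 -0.4394  0.018 ]
side short_bottle [390. 362.] 0.64 [ 0.5874 -0.3515  0.018 ]
wrist short_bottle [129. 238.] 0.86 [ 0.4967 -0.2404  0.018 ]
wrist short_bottle [ 11. 315.] 0.7 [ 0.5832 -0.329   0.018 ]
cabinet-region diff 0 side diff 54
```

The drawer stayed shut for more than a second, and the cabinet region in the top view is pixel-identical to the start. I'll hand in.

```bash
python3 -c "
from rig import env
print(env.finish_job())"
```

```text
the job is handed in; nothing more can be done
None
```

I pressed the release plate until the drawer sprang out with nothing touching it, and set the white short bottle down near the middle of its floor. I then pushed the drawer to its hard stop and backed clear. I handed the job in at about 28 s of the 72 s; no verdict is reported.

**Last checks**
- **Drawer:** the front is back at (0.60, -0.06), its starting place. The cabinet area of the top view showed no change from the start; the side view differed in 54 pixels that I did not look into.
- **Catch:** the push force fell from 7.5 N to about 4.5 N as the drawer passed the catch, then rose to 12 N at the stop.
- **Bottle:** before I shut the drawer, the wrist and side views both put it at about (0.549, -0.076), within about 1 cm of the floor centre. I had no view of it once the drawer was shut, so upright at the end is inferred from the slow, smooth push.
- **Tall bottle:** it stayed within about 1 cm of its first reading, which is within measurement error.

**What disagreed**
- **Fingertips:** they sit about 14 mm (shut) to 28 mm (open) behind the reported TCP, not 25 mm ahead of it as stated. I corrected for this from the contact force and the wrist picture.
- **Drawer floor:** the network's point was 1–1.5 cm off the position worked out from the drawer front. I used a position close to the drawer-front one.

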